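# Release and draw out the board drawer of a test fixture

## Task

The drawer of the grey board test fixture is latched shut, and its release is sunk in a notch somewhere along the groove in the top front edge: feel along the groove with closed fingertips until they drop into the notch, and press the release down there so that the drawer springs part-way out. Then hook the fingertips behind the drawer's front, draw it out to its stop and take the hand away. Nothing needs gripping or lifting: do not touch the circuit board in the drawer, and leave the pliers, the cutters and the tape on the fixture where they are.

Things in the scene. Friction and masses are not known exactly. Their poses are not given: they have to be found in the camera images.
- fixture: the test fixture, a grey sheet-metal box fixed to the bench, 190 mm deep (its x) x 290 mm wide (its y) x 84 mm high. Origin: centre of its underside, on the bench; its -x side is the front, z up. A finger groove runs along the top front edge; the drawer slides out of the front along the fixture's -x
- groove (a point): middle of the groove's black floor, 74 mm above the bench, axes as the fixture. The groove is 39 mm wide; its open part reaches 64 mm to either side along y. The notch lies somewhere in it, its place not reported: middle within 38 mm of this point along y, 44 mm long, as wide as the groove, upright walls, 10 mm deep. Closed fingertips drop in there. Its bottom is the release plate
- groove_lip (a point): middle of the top front edge of the fixture, on the lip in front of the groove (5 mm thick, 78 mm above the bench); axes as the fixture. Behind the groove the deck is 84 mm high; black cover plates close the groove's ends, tops at 76.5 mm
- release (a joint): travel of the release plate at the bottom of the notch, straight down: 0 up (its top 64 mm above the bench), 0.007 pressed home. It springs back by itself, with about 3 N at the top and 7 N pressed home; the drawer is let go from about 0.005
- drawer (a joint): how far the drawer is out along the fixture's -x: 0 shut and latched, 0.125 at its stop. Let go, a spring drives it to about 0.075 and it stays there; from there it is drawn against about 2 N
- drawer_lip (a point): middle of the upper rear edge of the drawer's folded front, 52 mm above the bench, moving with the drawer. The front is 22 mm thick and 264 mm wide; its rear face, an 11 mm high lip facing the fixture's +x, is what fingertips hook behind. Behind it the drawer is open to its floor, 14 mm above the bench; the board begins 41 mm behind. Sprung out, the gap from lip to fixture is about 53 mm
- board: green circuit board, 60 mm along the fixture's x x 85 mm, lying loose in its nest on the drawer floor, top of its parts about 31 mm above the bench; origin: centre of its underside. Not to be touched
- tape: roll of white tape, 80 mm across, 19 mm high, lying on the fixture's deck; origin: centre of its underside
- pliers: pliers with blue handles, 181 mm long, lying on the bench to the right of the fixture; origin: centre of its underside
- cutters: side cutters with red handles, 154 mm long, lying on the bench to the left of the fixture; origin: centre of its underside

How it is judged:
On the way, in this order (a step that is already met when the one before it is completed fails the run):
1. the release is pressed down in its notch (value of joint release above 0.0045 m and value of joint drawer below 0.09 m).
2. the drawer has sprung out (value of joint drawer above 0.06 m), for 0.1 s.
3. the drawer is drawn to its stop (value of joint drawer above 0.118 m), for 0.1 s.
At the end, for the whole second after the job is handed in: the drawer stands at rest within 10 mm of its stop, the release has come back up, and the board still lies in its nest (within 8 mm, not raised by more than 4 mm) (value of joint drawer above 0.115 m and velocity of joint drawer between -0.005 and 0.005 m/s and value of joint release below 0.002 m and x of board in the frame of drawer_lip between 0.064 and 0.08 m and height (world z) of board below 0.019 m); the robot touches nothing.
It fails at once if the board is touched by the robot (contact force between any of the fingers, the arm and board above 0.5 N).
It fails at once if the board is lifted out of its nest (height (world z) of board above 0.025 m).
It fails at once if the tape is moved by more than 30 mm or lifted (distance of tape from where it was at the start of the episode above 0.03 m).
It fails at once if the pliers are moved by more than 30 mm or lifted (distance of pliers from where it was at the start of the episode above 0.03 m).
It fails at once if the cutters are moved by more than 30 mm or lifted (distance of cutters from where it was at the start of the episode above 0.03 m).
It also fails if it takes over 54 s, if anything falls off the work surface, if the arm or the gripper's body presses on something with over 40 N, if the wrist force passes 120 N, or if a joint passes its speed limit or range.

## Robot

A 7-joint arm with a two-finger parallel gripper is mounted at the origin on a cart in front of the work surface, level with it; the furniture and walls round the work are solid. World frame = base frame: x ahead of the robot, y to its left, z up, the work surface at z = 0. Lengths are in m, angles in rad, forces in N, time in s.
With the tool pointing down it reaches from about 0.375 to 0.925 m from the base axis. Payload 3.1 kg.
Tool frame: the origin (TCP) lies between the finger pads; the fingertips stand 19 mm ahead of it and the grasp point (between the pads) is the TCP; z points along the fingers, y is the direction in which the jaws open and shut (so a half turn about z gives the same grasp; the last joint's range is limited). The gripper opens to 85 mm and grips with 20 to 120 N. Pads are 22 mm wide; open, the fingers measure 114 mm over their backs; the gripper's body (76 mm by 85 mm) begins 54 mm behind the grasp point. The pads swing forward as they close: fully open they stand 13 mm farther back than shut.
Start: joints at [-0.098, 0.383, 0.044, 1.598, -0.018, 1.161, -0.05], TCP at [0.65, 0, 0.22] pointing down, gripper open.
Joint ranges: [-2.61, 2.61], [-0.41, 2.15], [-1.48, 1.57], [0, 2.5], [-1.57, 4.71], [0.05, 1.97], [-2.85, 2.85]. Speed limits (rad/s): [2.79, 2.79, 3.14, 3.14, 3.14, 3.14, 3.14].

## Interface

Orientations are given as a unit quaternion [x, y, z, w].
In Python, from bench import move_ptp, movel, move_j, move_gripper, pause, inverse_kinematics, read_camera, camera_params, MotionError, sign_off, look_for, tip_of, read_time_s, read_qpos, read_joint_vel, read_effort, read_eef_pos, read_tcp_rot, read_ft_force, read_ft_torque, read_finger_gap gives the robot as it stands. Calls block until the motion is done:
- move_ptp(position, orientation): joint-space move of the TCP to a pose.
- movel(position, orientation=None, speed=0.15): straight line of the TCP; orientation=None keeps the orientation; speed is the mean speed in m/s.
- move_j(angles): joint-space move.
- move_gripper(opening, effort=None): finger opening in m; effort is the grip in N (None keeps the last); returns when the fingers have stopped.
- pause(seconds).
- inverse_kinematics(position, orientation): joint angles nearest the present ones, or None.
- read_camera(name): name is "scene" or "side" or "wrist"; returns the picture (400x640x3 uint8, red, green, blue); there is no depth.
- camera_params(name): a dict with "K" (3x3 intrinsics, pixels), "camera_from_world" (4x4, takes a point from world to camera coordinates). Camera axes: x right, y down, z forward; pixel columns grow to the right and rows downward; lengths in m; the calibration is good to about 2 mm. A picture is of the moment at which its call begins: read the wrist's pose just before it. camera_params takes no time and is no camera call; for the wrist camera it gives the pose at the moment of the call.
A pose or a line that the arm cannot do raises MotionError and nothing moves.
- sign_off(): hands the job in, once; it reports no verdict.
Trained networks look in the newest picture that a camera, given by its name, has taken for a name from the list of things; names that differ only in an ending like _2 or _b are one class to them, and where a whole thing is asked for, a point or a joint stands for the part that bears it (a point fixed in the world has none). Each returns a list of dicts, best first, with "confidence" (0 to 1); they miss things now and then, are a little off and sometimes report something else, mostly with a low value. They report only what shows in the picture. A call takes as long as a camera call.
- look_for(camera, name): "at" ([column, row] in pixels, amid what is visible of it).
- tip_of(camera, name): "at" ([column, row] in pixels: a listed point, or the origin of a listed thing).
Readings, each from a call of its own:
- read_time_s(): time.
- read_qpos(): joint angles.
- read_joint_vel(): joint speeds.
- read_effort(): joint torques, N m.
- read_eef_pos(): TCP position.
- read_tcp_rot(): TCP orientation.
- read_ft_force(): force on the tool from outside, world axes, zero at the start.
- read_ft_torque(): the same for the moment, N m.
- read_finger_gap(): finger opening in m.
Only numpy, scipy, OpenCV 4.12 (cv2) and the standard library are available. Lean on these libraries where they do the work, as an engineer would, in place of code of your own. Each camera call takes 0.05 s, during which the arm holds its last target. There are 200 camera calls.

## Working session

There is one attempt and no reset: what is moved stays moved. The work goes in short steps, each a Python script; the robot and the scene stay as the last script left them, time stands still between calls to the robot, and variables do not carry over. Pictures are saved under pics/ and viewed, about 8 in all and at most 12, crops included, and the job is handed in when it is done.

```bash
mkdir -p pics; ls; cat > h.py <<'E'
import numpy as np, cv2
from bench import *
def save(cam,name):
    im=read_camera(cam); cv2.imwrite('pics/'+name+'.png',im[:,:,::-1]); return im
def ray(cam,px,z,P=None):
    P=P or camera_params(cam); K=np.array(P["K"]);T=np.array(P["camera_from_world"])
    R,t=T[:3,:3],T[:3,3]; c=-R.T@t; d=R.T@np.linalg.solve(K,[px[0],px[1],1])
    return c+d*(z-c[2])/d[2]
E
python3 - <<'E'
from h import *
a=save('scene','s0'); b=save('side','d0'); w=save('wrist','w0')
cv2.imwrite('pics/all.png',np.vstack([np.hstack([cv2.resize(a,(400,250)),cv2.resize(b,(400,250))]),np.hstack([cv2.resize(w,(400,250))]*2)])[:,:,::-1])
Z=dict(fixture=0,groove=.074,groove_lip=.078,drawer_lip=.052,tape=.084,pliers=0,cutters=0)
for cam in ['scene','side','wrist']:
    for n,z in Z.items():
        for r in tip_of(cam,n)[:2]:
            print(cam,n,np.round(r['at']),round(r['confidence'],2),ray(cam,r['at'],z).round(4))
print(read_time_s(),read_tcp_rot(),read_eef_pos())
E
```

```text
pics
scene fixture [302. 206.] 0.86 [0.6456 0.1789 0.    ]
scene groove [320. 199.] 0.57 [0.5818 0.1542 0.074 ]
scene groove_lip [322. 206.] 0.67 [0.5537 0.169  0.078 ]
scene drawer_lip [315. 208.] 0.95 [0.5794 0.1751 0.052 ]
scene drawer_lip [321. 205.] 0.6 [0.5761 0.1544 0.052 ]
scene tape [305. 178.] 0.69 [0.675  0.1393 0.084 ]
scene pliers [398. 178.] 0.56 [ 0.5286 -0.1635  0.    ]
side fixture [339. 211.] 0.94 [0.6642 0.1832 0.    ]
side groove [320. 198.] 0.62 [0.5889 0.1762 0.074 ]
side groove_lip [318. 202.] 0.7 [0.5649 0.1535 0.078 ]
side drawer_lip [320. 205.] 0.58 [0.5854 0.172  0.052 ]
side tape [353. 193.] 0.57 [0.6771 0.1353 0.084 ]
side pliers [370. 286.] 0.58 [ 0.5246 -0.1514  0.    ]
side cutters [265. 175.] 0.48 [0.5814 0.5335 0.    ]
wrist fixture [322.  19.] 0.58 [0.6509 0.1696 0.    ]
wrist fixture [213.   4.] 0.25 [0.5318 0.1839 0.    ]
wrist groove_lip [216.   7.] 0.74 [0.5581 0.1598 0.078 ]
wrist pliers [229. 278.] 0.69 [ 0.5171 -0.1588  0.    ]
1.2 [ 7.07074978e-01  7.07138583e-01 -2.50368281e-06 -7.43221205e-06] [6.49996510e-01 3.46069023e-05 2.20066185e-01]
```

View pics/s0.png

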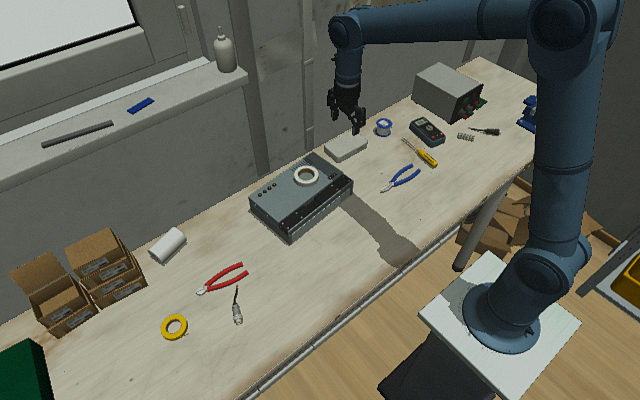

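View pics/w0.png

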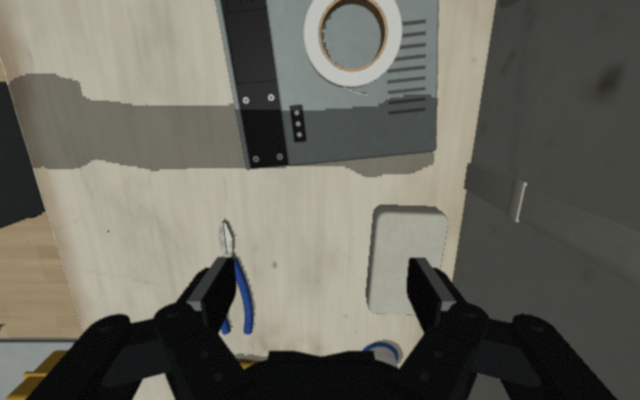

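The scene view shows the fixture at about (302,197) with the tape at (306,175). The wrist view shows the black groove strip at columns 225–285, running along +y with a slight yaw. I'll move the wrist camera over it.

```bash
python3 - <<'E'
from h import *
c=ray('wrist',[320,200],.078); print(c)
q=read_tcp_rot(); p=np.array([.65,0,.22])
off=c[:2]-p[:2]
tgt=np.array([.60-off[0],.165-off[1],.24]); print(tgt)
move_gripper(0.0)
move_ptp(tgt,q)
P=camera_params('wrist'); np.save('P1.npy',P,allow_pickle=True)
save('wrist','w1')
for n,z in dict(fixture=0,groove=.074,groove_lip=.078,drawer_lip=.052,tape=.084,cutters=0).items():
    for r in tip_of('wrist',n)[:2]:
        print(n,np.round(r['at']),round(r['confidence'],2),ray('wrist',r['at'],z,P).round(4))
print(read_time_s(),read_ft_force(),read_eef_pos(),read_finger_gap())
E
```

```text
[ 0.64858248 -0.01569501  0.078     ]
[0.60141752 0.18069501 0.24      ]
fixture [360. 175.] 0.9 [0.6553 0.1675 0.    ]
groove_lip [280. 195.] 0.93 [0.5555 0.1629 0.078 ]
drawer_lip [282. 196.] 0.49 [0.5543 0.1537 0.052 ]
3.0917 [-0.70036304 -0.53381693 -0.59194247] [0.60191375 0.17900766 0.23979304] 0.00013370045548753365
```

View pics/w1.png

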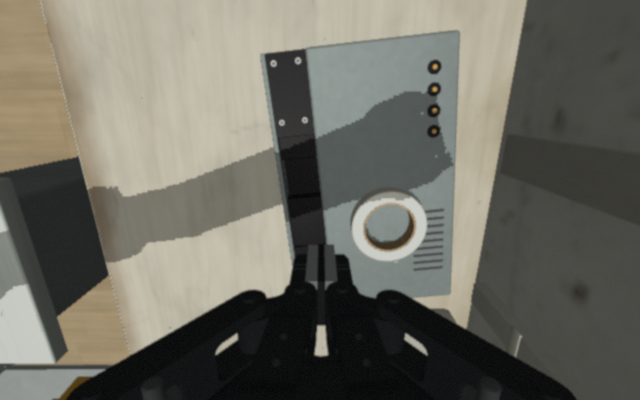

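The wrist view shows the fixture corners at (262,54), (459,31) and (449,293), with the tape at (389,226). The groove strip runs from (285,55) to (308,245), and there are faint edges near rows 135–200. I'll compute the yaw and enhance the contrast in the groove.

```bash
python3 - <<'E'
from h import *
P=np.load('P1.npy',allow_pickle=True).item()
for n,px,z in [('FL corner',(262,54),.0765),('front edge low',(293,262),.078),('rearL',(459,31),.084),('rearR',(449,293),.084),('deckfrontL',(307,49),.084),('deckfront low',(325,240),.084),('screwA',(274,63),.0765),('screwB',(282,122),.0765),('screwC',(298,61),.0765),('screwD',(305,120),.0765)]:
    print(n,ray('wrist',px,z,P).round(4))
im=cv2.imread('pics/w1.png')[40:260,255:335].astype(float)
im=np.clip(im*4,0,255).astype(np.uint8)
im=cv2.resize(im,None,fx=2.7,fy=2.7,interpolation=cv2.INTER_CUBIC); cv2.imwrite('pics/c1.png',im)
E
```

```text
FL corner [0.5445 0.3046 0.0765]
front edge low [0.568  0.0784 0.078 ]
rearL [0.7296 0.3227 0.084 ]
rearR [0.7581 0.039  0.084 ]
deckfrontL [0.5885 0.3077 0.084 ]
deckfront low [0.6062 0.1102 0.084 ]
screwA [0.5557 0.2966 0.0765]
screwB [0.5613 0.2409 0.0765]
screwC [0.5792 0.2984 0.0765]
screwD [0.5851 0.2429 0.0765]
```

View pics/c1.png

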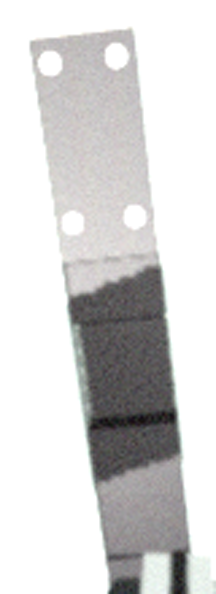

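```bash
cat >> h.py <<'E'
yaw=0.099; C=np.array([.652,.170]); ex=np.array([np.cos(yaw),np.sin(yaw)]); ey=np.array([-ex[1],ex[0]])
def W(fx,fy,z): return np.r_[C+fx*ex+fy*ey,z]      # fixture -> world
def F(p): d=np.array(p)[:2]-C; return np.array([d@ex,d@ey])
E
python3 - <<'E'
from h import *
P=np.load('P1.npy',allow_pickle=True).item()
T=np.array(P["camera_from_world"]);print('cam',(-T[:3,:3].T@T[:3,3]).round(3),'axis',T[2,:3].round(3))
for px in [(297.6,137),(297.6,158.5),(304,193),(304,197),(308.7,245.6),(282,160),(315,158)]:
    print(px,[F(ray('wrist',px,z,P)).round(4).tolist() for z in (.0765,.074,.064)])
E
```

```text
cam [0.601 0.257 0.394] axis [ 0.    -0.309 -0.951]
(297.6, 137) [[-0.0691, 0.0627], [-0.0693, 0.0625], [-0.0702, 0.0616]]
(297.6, 158.5) [[-0.0719, 0.0402], [-0.0721, 0.0398], [-0.0731, 0.0382]]
(304, 193) [[-0.0695, 0.0011], [-0.0698, 0.0004], [-0.0706, -0.0024]]
(304, 197) [[-0.0701, -0.0035], [-0.0703, -0.0043], [-0.0712, -0.0072]]
(308.7, 245.6) [[-0.0716, -0.0638], [-0.0718, -0.065], [-0.0727, -0.0699]]
(282, 160) [[-0.0888, 0.0403], [-0.0892, 0.0399], [-0.0907, 0.0382]]
(315, 158) [[-0.0532, 0.0389], [-0.0533, 0.0385], [-0.0536, 0.0368]]
```

The wrist camera looks from +y, so the dark band at rows 193–197 is the notch's -y wall and the line at row 158 is its +y edge. That puts the notch at fixture y of about -0.004 to +0.040, which is 44 mm long as specified, with its middle near +0.018. I'll touch the groove floor first and slide in from there to confirm.

```bash
cat >> h.py <<'E'
from scipy.spatial.transform import Rotation as Ro
Q=(Ro.from_euler('z',yaw+np.pi/2)*Ro.from_quat([.70710678,.70710678,0,0])).as_quat()
def st(m=''): print(m,'t%.2f'%read_time_s(),'F',np.round(read_ft_force(),1),'fix',F(read_eef_pos()).round(4),'z %.4f'%read_eef_pos()[2])
def down(fx,fy,z0,z1,step,lim,f0,sp=.03):
    z=z0
    while z>z1+1e-6:
        z=max(z-step,z1); movel(W(fx,fy,z),speed=sp); f=read_ft_force()[2]-f0
        if f>lim: break
    return z,f
E
python3 - <<'E'
from h import *
print(inverse_kinematics(W(-.0705,-.03,.16),Q))
move_ptp(W(-.0705,-.03,.16),Q); st('above')
movel(W(-.0705,-.03,.100),Q,speed=.12); st('near'); f0=read_ft_force()[2]
print(down(-.0705,-.03,.100,.090,.002,2.0,f0)); st('floor')
save('wrist','w2')
E
```

```text
[-0.07653404  0.36419475 -0.26185969  1.76654576  0.10810591  1.02484878
  1.29158243]
above t4.56 F [-0.2  0.8  0.2] fix [-0.0702 -0.0298] z 0.1603
near t5.21 F [-0.9  0.1 -0.2] fix [-0.0701 -0.0298] z 0.1003
(0.09, np.float64(0.14477296978281462))
floor t6.46 F [-0.   0.5 -0. ] fix [-0.0707 -0.03  ] z 0.0898
```

View pics/w2.png

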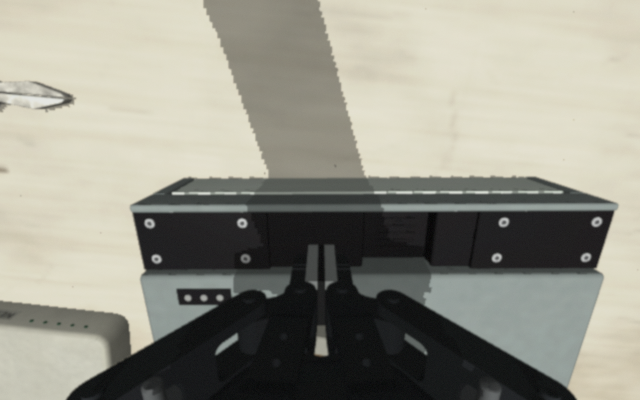

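The wrist camera now looks from behind, with +y to the right. The notch spans columns about 363–432, next to the closed tips at column 320, which puts its middle at +0.019 and agrees with the first estimate. There was no contact at z=0.090, so I'll feel a bit further for the floor here, then slide.

```bash
python3 - <<'E'
from h import *
f0=read_ft_force()[2]
z,f=down(-.0705,-.03,.090,.084,.001,2.0,f0,.02); st('floor'); print(z,f)
E
```

```text
floor t8.01 F [-0.3  0.2 -0.2] fix [-0.0706 -0.03  ] z 0.0839
0.084 -0.2905206184301571
```

```bash
python3 - <<'E'
from h import *
out=[]
for cam in ('scene','side'):
    im=read_camera(cam); P=camera_params(cam);K=np.array(P['K']);T=np.array(P['camera_from_world'])
    p=T@np.r_[W(-.0705,-.03,.065),1]; u=K@p[:3]; u=u[:2]/u[2]; print(cam,u.round(1))
    x,y=u.astype(int); c=im[y-45:y+45,x-60:x+60]; out.append(cv2.resize(c,(400,300),interpolation=cv2.INTER_CUBIC))
w=read_camera('wrist')[190:310,240:440]; out=np.vstack([np.hstack(out),cv2.resize(np.clip(w.astype(int)*2,0,255).astype(np.uint8),(800,300))[:, :]])
cv2.imwrite('pics/z3.png',out[:,:,::-1]); print(read_finger_gap())
P=camera_params('wrist');K=np.array(P['K']);T=np.array(P['camera_from_world'])
u=K@(T@np.r_[W(-.0705,-.03,.065),1])[:3]; print('wrist tip px',u[:2]/u[2])
E
```

```text
scene [324.  197.4]
side [327.2 206.8]
0.00021839185505501718
wrist tip px [322.08848183 236.97906594]
```

View pics/z3.png

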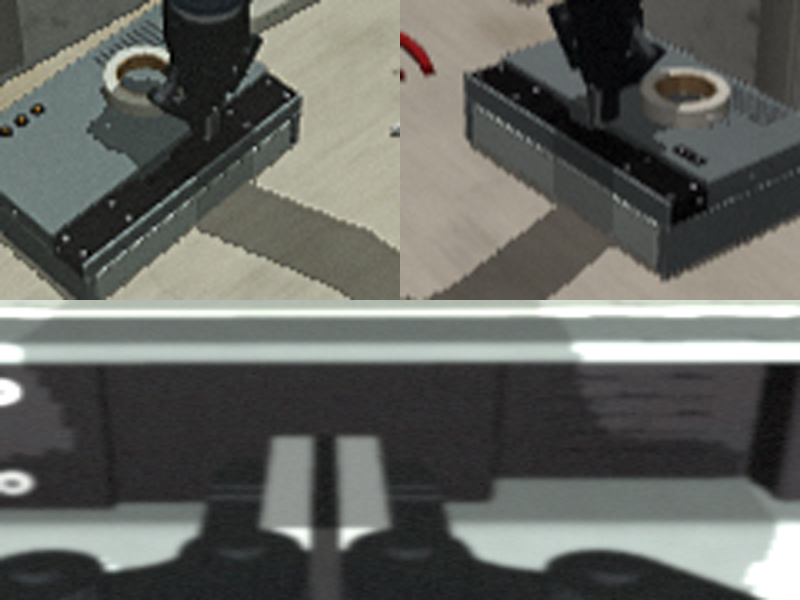

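The side views show the tips over the groove, a little short of the predicted tip position. So the shut tips may reach less far than 19 mm, or I'm slightly high. I'll keep feeling downwards with a force limit.

```bash
python3 - <<'E'
from h import *
P=camera_params('wrist');K=np.array(P['K']);T=np.array(P['camera_from_world'])
for L in (5,9,14,19):
    print(L,[ (lambda u:(u[:2]/u[2]).round(0))(K@(T@np.r_[W(-.0706+dx,-.03,.0839-L/1e3),1])[:3]) for dx in (-.011,0)])
f0=read_ft_force()[2]
z,f=down(-.0705,-.03,.084,.072,.001,2.5,f0,.03); st('floor'); print(z,f)
E
```

```text
5 [array([322., 230.]), array([322., 247.])]
9 [array([322., 227.]), array([322., 244.])]
14 [array([322., 224.]), array([322., 240.])]
19 [array([322., 221.]), array([322., 237.])]
floor t11.16 F [-0.9  0.  -0.2] fix [-0.0706 -0.03  ] z 0.0719
0.072 -1.6033406051565493
```

```bash
python3 - <<'E'
from h import *
out=[]
for cam in ('scene','side'):
    im=read_camera(cam); P=camera_params(cam);K=np.array(P['K']);T=np.array(P['camera_from_world'])
    pr=lambda p:(lambda u:u[:2]/u[2])(K@(T@np.r_[p,1])[:3])
    u=pr(W(-.0705,-.03,.065)); x0,y0=int(u[0])-35,int(u[1])-40
    c=cv2.resize(im[y0:y0+80,x0:x0+70],(400,457),interpolation=cv2.INTER_CUBIC)
    for p,col in [(W(-.0705,-.03,.0719),(255,0,0)),(W(-.0705,-.03,.0529),(255,255,0)),(W(-.095,.145,.0765),(0,255,0)),(W(-.095,-.145,.0765),(0,255,0)),(W(-.051,-.145,.084),(0,255,0)),(W(-.095,-.03,.078),(0,255,255))]:
        v=(pr(p)-[x0,y0])*400/70; cv2.circle(c,tuple(int(a) for a in v),3,col,-1)
    out.append(c)
cv2.imwrite('pics/z4.png',np.hstack(out)[:,:,::-1])
print(read_effort().round(1) if hasattr(read_effort(),'round') else read_effort(), read_ft_torque(), read_tcp_rot(), Q)
E
```

```text
[  0.  -42.5  -2.2 -20.5   0.    0.   -0. ] [ 0.02956797  0.01967137 -0.01089412] [-4.94701246e-02  9.98775602e-01 -1.25944160e-05 -5.11121227e-05] [-0.04947979  0.99877513  0.          0.        ]
```

View pics/z4.png

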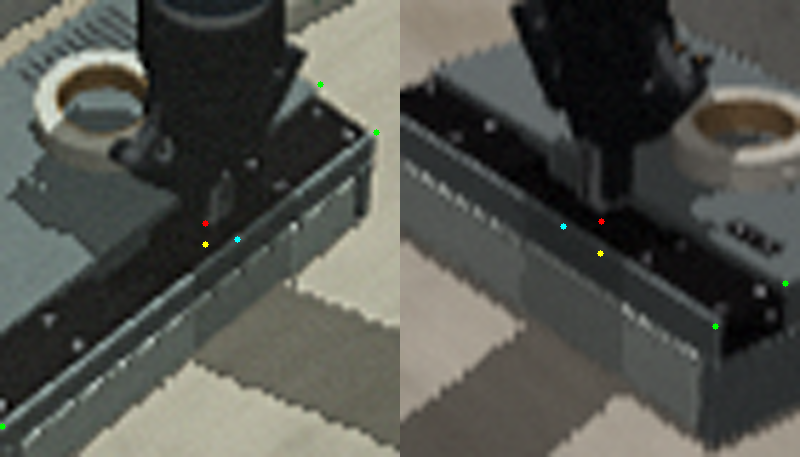

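In both views the visible tips end at about the TCP marker and not 19 mm below it, so the tips are likely still just above the floor. The fixture corner markers fit the picture. I'll keep descending in 1 mm steps under the force limit.

```bash
python3 - <<'E'
from h import *
f0=-.2
z,f=down(-.0705,-.03,.072,.057,.001,2.0,f0,.03); st('floor'); print(z,f)
E
```

```text
floor t13.76 F [-2.2 -0.3  5.4] fix [-0.0704 -0.03  ] z 0.0630
0.061999999999999986 5.605570641312574
```

Contact came at TCP z=0.063 with 5.4 N. If this is the groove floor at 0.074, the shut tips sit about 11 mm behind the TCP, and the views agree with that. Before relying on it I'll check for other contacts and see where the gripper body is.

```bash
python3 - <<'E'
from h import *
out=[]
z=read_eef_pos()[2]; st()
for cam in ('scene','side'):
    im=read_camera(cam); P=camera_params(cam);K=np.array(P['K']);T=np.array(P['camera_from_world'])
    pr=lambda p:(lambda u:u[:2]/u[2])(K@(T@np.r_[p,1])[:3])
    u=pr(W(-.0705,-.03,.085)); x0,y0=int(u[0])-25,int(u[1])-30
    c=cv2.resize(im[y0:y0+48,x0:x0+50],(400,384),interpolation=cv2.INTER_CUBIC).astype(float)
    c=np.clip(255*(c/255)**.5,0,255).astype(np.uint8).copy()
    for dz,col in [(0,(255,0,0)),(.011,(255,255,0)),(.054,(0,255,0)),(.084,(0,255,255))]:
        v=(pr(W(-.0705,-.03,z+dz))-[x0,y0])*8; cv2.circle(c,tuple(int(a) for a in v),3,col,-1)
    out.append(c)
out=np.hstack(out)
w=read_camera('wrist')[200:300,240:440]; w=np.clip(255*(w/255.)**.5,0,255).astype(np.uint8)
w=cv2.resize(w,(432,216),interpolation=cv2.INTER_CUBIC)
o=np.zeros((600,800,3),np.uint8); o[:384]=out; o[384:,:432]=w
cv2.imwrite('pics/z5.png',o[:,:,::-1])
E
```

```text
t13.76 F [-2.2 -0.3  5.4] fix [-0.0704 -0.03  ] z 0.0630
```

View pics/z5.png

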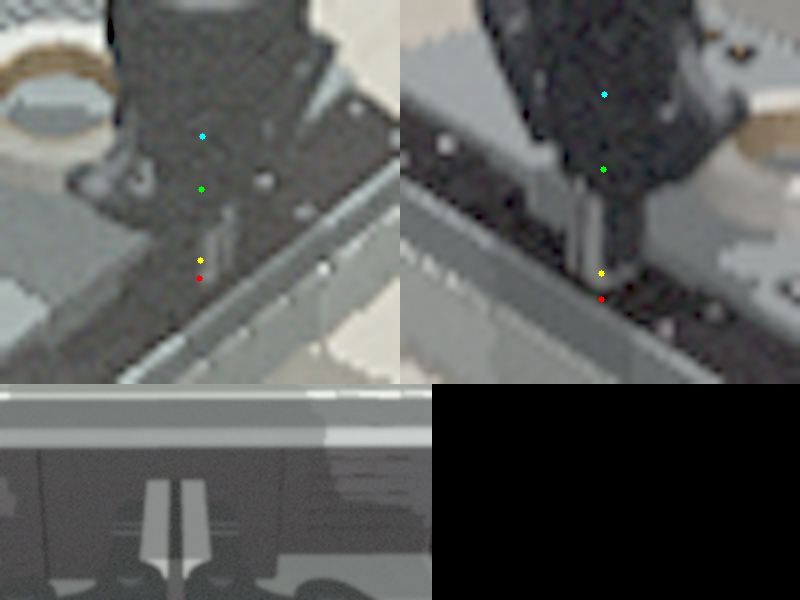

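The tips sit on the groove floor about 11 mm above the TCP mark, and nothing else appears to touch. I'll slide to the expected notch and feel for a drop of about 10 mm, which means contact near TCP z=0.053.

```bash
python3 - <<'E'
from h import *
print('M',np.round(read_ft_torque(),2))
movel(W(-.0705,-.03,.067),speed=.05); st('up')
movel(W(-.0705,.018,.067),speed=.05); st('slid'); f0=read_ft_force()[2]
z,f=down(-.0705,.018,.067,.054,.001,2.0,f0,.03); st('notch'); print(z,f,'M',np.round(read_ft_torque(),2))
E
```

```text
M [-0.1   0.42 -0.06]
up t14.16 F [ 0.2 -0.1 -0.5] fix [-0.0701 -0.03  ] z 0.0674
slid t15.27 F [ 0.9 -0.1  0.5] fix [-0.0705  0.0173] z 0.0669
notch t18.52 F [-0.1 -0.6  0. ] fix [-0.0706  0.018 ] z 0.0539
0.054 -0.46507240726283966 M [-0.    0.05 -0.02]
```

The tips dropped into the notch: no contact at 0.054, where the floor beside it stopped them at 0.063. Now I'll press the release.

```bash
python3 - <<'E'
from h import *
z=.054
while z>.0405:
    z-=.001; movel(W(-.0705,.018,z),speed=.03); f=read_ft_force(); print('%.3f %.4f'%(z,read_eef_pos()[2]),np.round(f,1))
    if f[2]>10: break
st(); read_camera('scene'); read_camera('side')
for cam in ('scene','side'):
    for r in tip_of(cam,'drawer_lip')[:2]: p=ray(cam,r['at'],.052); print(cam,r['confidence'],F(p).round(4))
E
```

```text
0.053 0.0530 [0.1 0.3 1. ]
0.052 0.0527 [-2.2 -1.4  5. ]
0.051 0.0519 [-3.3 -1.6  6.2]
0.050 0.0510 [-2.6 -0.7  7.3]
0.049 0.0501 [-2.  -1.2  6.9]
0.048 0.0491 [-2.6 -1.6  7.2]
0.047 0.0476 [-1.2 -0.7  4.5]
0.046 0.0466 [-1.6 -0.4  4.7]
0.045 0.0459 [-2.8 -0.8  7.4]
0.044 0.0458 [-5.1 -1.6 11.8]
 t21.02 F [-5.1 -1.6 11.8] fix [-0.0704  0.0181] z 0.0458
scene 0.66 [ 0.0405 -0.0585]
scene 0.65 [-0.1489  0.0029]
side 0.8 [-0.144   0.0024]
```

The force dropped at z≈0.047 and the plate reached home at 0.0458. The networks place the drawer lip at fixture x≈-0.147, against -0.148 expected when sprung out. I'll lift, move over the gap and check.

```bash
python3 - <<'E'
from h import *
movel(W(-.0705,.018,.12),speed=.15)
movel(W(-.1215,.0,.11),speed=.15); st()
P=camera_params('wrist'); w=save('wrist','w6')
for n,z in (('drawer_lip',.052),('groove_lip',.078),('board',.014)):
    for r in tip_of('wrist',n)[:2]: print(n,r['at'],r['confidence'],F(ray('wrist',r['at'],z,P)).round(4))
E
```

```text
t22.39 F [-0.4  0.5 -0.8] fix [-1.215e-01 -1.000e-04] z 0.1093
drawer_lip [323.7, 182.3] 0.89 [-0.1479  0.0013]
board [322.1, 247.6] 0.96 [-0.0758  0.0004]
```

View pics/w6.png

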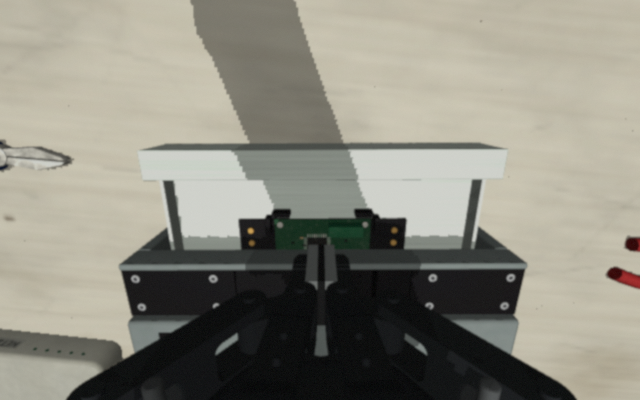

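The wrist view shows the drawer sprung out, with the lip along row ~180 and the board edge at row ~218. The networks put the lip at fixture x=-0.148. I'll descend just behind the lip and pull.

```bash
python3 - <<'E'
from h import *
movel(W(-.128,0,.06),speed=.12); st(); f0=read_ft_force()
z,f=down(-.128,0,.06,.033,.005,3,f0[2],.06); st('in'); print(z,f)
if f<3:
    x=-.128
    while x>-.1935:
        x-=.004; movel(W(x,0,.033),speed=.05); f=np.array(read_ft_force())
        print('%.3f %.4f'%(x,F(read_eef_pos())[0]),f.round(1))
        if f[:2]@ex>9: break
    st('end')
    read_camera('scene'); read_camera('side')
    for cam in ('scene','side'):
        for r in tip_of(cam,'drawer_lip')[:2]: print(cam,round(r['confidence'],2),F(ray(cam,r['at'],.052)).round(4))
E
```

```text
t23.16 F [-0.8 -1.   0.5] fix [-0.1276  0.0002] z 0.0601
in t24.66 F [ 0.5  0.4 -1.2] fix [-0.1281 -0.    ] z 0.0329
0.033 -1.6823049217010129
-0.132 -0.1325 [-0.1  0.2  0.5]
-0.136 -0.1364 [ 0.5 -0.9 -0.3]
-0.140 -0.1400 [-0.2  0.3 -0.8]
-0.144 -0.1441 [0.6 0.2 0.5]
-0.148 -0.1485 [0.1 0.1 1. ]
-0.152 -0.1528 [2.2 0.3 0.7]
-0.156 -0.1568 [ 0.9 -0.3  0.5]
-0.160 -0.1607 [0.2 0.7 0.7]
-0.164 -0.1647 [-0.1 -0.3 -0. ]
-0.168 -0.1687 [-0.3  0.2 -0.3]
-0.172 -0.1727 [-0.6  0.3 -0.2]
-0.176 -0.1767 [ 0.1  0.1 -0.4]
-0.180 -0.1807 [ 0.1  0.1 -0.3]
-0.184 -0.1847 [ 0.4  0.8 -0.8]
-0.188 -0.1866 [ 5.2  0.3 -1.9]
-0.192 -0.1866 [10.6  0.6 -6.9]
end t28.66 F [10.6  0.6 -6.9] fix [-0.1866  0.0003] z 0.0341
scene 0.98 [-0.1986  0.0074]
side 0.72 [-0.2074 -0.344 ]
side 0.59 [-0.1928  0.0073]
```

The fingers stopped at -0.1866 with the force rising, which puts the lip at the stop (-0.198). I'll back off a little, lift clear and check.

```bash
python3 - <<'E'
from h import *
movel(W(-.177,0,.033),speed=.05); st('off')
movel(W(-.177,0,.12),speed=.12); movel(W(-.15,0,.22),speed=.2); pause(.3); st('up')
P=camera_params('wrist'); save('wrist','w7'); read_camera('scene'); read_camera('side')
for n,z in (('drawer_lip',.052),('board',.014)):
    for cam in ('wrist','scene','side'):
        for r in tip_of(cam,n)[:1]: print(n,cam,round(r['confidence'],2),F(ray(cam,r['at'],z,P if cam=='wrist' else None)).round(4))
E
```

```text
off t29.31 F [-0.7  0.4 -0. ] fix [-0.1782 -0.    ] z 0.0325
up t31.15 F [-0.2  1.1  0.6] fix [-0.1511 -0.0002] z 0.2186
drawer_lip scene 0.68 [-0.2002  0.0015]
drawer_lip side 0.7 [-0.2022  0.0005]
board wrist 0.73 [-0.1283  0.0007]
board scene 0.83 [-0.12    0.0064]
board side 0.52 [-0.1228 -0.0006]
```

View pics/w7.png

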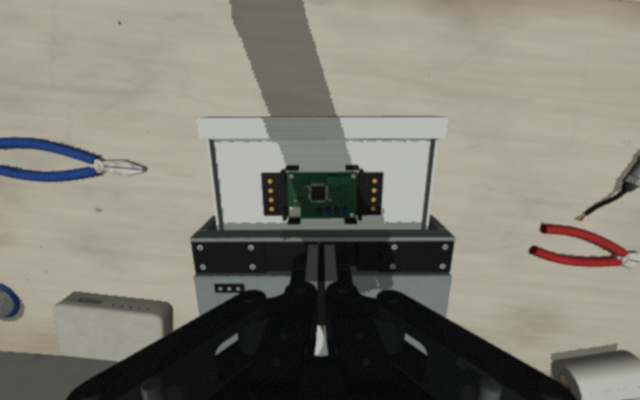

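The wrist view shows the drawer fully out (lip along row ~139) and the board square in its nest at (320,195). The pliers and cutters look undisturbed, and the hand is clear.

```bash
python3 - <<'E'
from h import *
P=camera_params('wrist'); print('lip',F(ray('wrist',(320,139),.052,P)).round(4))
read_camera('scene'); read_camera('side')
for cam in ('scene','side'):
  for r in tip_of(cam,'tape')[:1]: print('tape',cam,np.round(r['at']),ray(cam,r['at'],.084).round(3))
st(); sign_off()
E
```

```text
lip [-0.196  -0.0016]
tape scene [304. 179.] [0.674 0.144 0.084]
tape side [351. 191.] [0.679 0.146 0.084]
 t31.80 F [ 0.8  0.4 -0.6] fix [-0.15  0.  ] z 0.2201
the job is handed in; nothing more can be done
```

The drawer is open at its stop, the hand is clear of everything, and the job was handed in at 31.8 s. No verdict is reported, so the checks below are my own.

**What I did:**
- **Notch:** I located it in the wrist picture, with its middle at fixture y of about +18 mm. To confirm it by touch, I felt the groove floor beside it, moved over just clear of the floor and lowered into the notch, where the tips went about 10 mm deeper.
- **Release:** I pressed the plate about 7 mm down to its end. The force rose to about 7 N, dropped as the latch let go, then climbed to about 12 N at the end. The drawer sprang to about 0.075 m.
- **Drawer:** I hooked the fingertips behind the front and drew it out until the force rose at the stop, then backed off and lifted away.

**Last checks:**
- **Drawer:** the lip measured at fixture x of -0.196 to -0.202 m, against about -0.198 m expected at the stop.
- **Board:** it looks square in its nest. The three cameras put it 68–80 mm behind the lip's expected place, around the 72 mm nominal.
- **Tools and tape:** the pliers and cutters look undisturbed. The tape reads within about 10 mm of its first reading, which is detector scatter.
- **Release:** I did not check directly that it came back up; nothing is pressing on it.

**What disagreed:**
- **Fingertips:** with the fingers shut, they made contact about 11 mm behind the reported TCP, not 19 mm ahead as stated. Two contacts, on the groove floor and the release plate, agreed on this, and I worked with that offset from then on.
- **Detections:** two stray drawer-lip readings from the scene and side cameras were plainly wrong, and I ignored them.

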